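Lift the blue cistern tablet with the tongs

ROBOT

A 6-joint arm with a two-finger parallel gripper is mounted at the origin on the work surface. World frame = base frame: x ahead of the robot, y to its left, z up, the work surface at z = 0. Lengths are in m, angles in rad, forces in N, time in s.
With the tool pointing down it reaches from about 0.325 to 0.875 m from the base axis. Payload 4.4 kg.
Tool frame: the origin (TCP) lies midway between the tips of the shut fingers; the grasp point (between the pads) lies 19 mm behind it (bot.pinch_z is the distance from the TCP to the grasp point, in m); z points along the fingers, y is the direction in which the jaws open and shut (so a half turn about z gives the same grasp; the last joint's range is limited). The gripper opens to 85 mm and grips with 20 to 120 N. Pads are 22 mm wide; open, the fingers measure 114 mm over their backs; the gripper's body (76 mm by 85 mm) begins 54 mm behind the grasp point. The pads swing forward as they close: fully open they stand 13 mm farther back than shut.
Start: joints at [1.004, 0.207, 1.542, -0, 1.393, -0.15], TCP at [0.233, 0.526, 0.231] pointing down, gripper open.
Joint ranges: [-2.73, 2.73], [-0.86, 2.22], [0.23, 2.46], [-1.11, 4.25], [0.08, 2.63], [-2.82, 2.82]. Speed limits (rad/s): [2.79, 2.79, 3.14, 3.14, 3.14, 3.14].

INTERFACE

Orientations are given as a 3x3 rotation matrix whose columns are the frame's x, y, z axes.
In Python, from station import bot, capture, search_frame gives the robot as it stands.
- The arm moves only by the tool move_arm, never from a script. Its arguments are lists of equal length, an entry for each row: "offset": the shift along the tool's x, y, z in mm, a list of three; "angular": the turn, a rotation vector about the tool's x, y, z in degrees, a list of three. In form: {"offset": [[x, y, z], ...], "angular": [[ax, ay, az], ...]}. A call has 1 to 5 rows; each row shifts and turns the commanded pose from where the row before left it, along the tool's axes as they then stand; what a row does not reach is not made up. A row lasts 1/10 s, in which the tool goes at most 50 mm and 8.59 degrees, less where a joint would pass 70% of its speed; a pose out of reach is approached as far as the arm can. A call is refused whole if a number of a shift passes 50 or a number of a turn 8.59, either way. A call with a gripper value outside its range is refused whole. "grip" is the finger opening in mm, from 0 to 85.4, set as the call begins (left out, the last holds). The fingers move at their own pace and stop on an object; "newtons" is the grip in N (left out, the last holds). Time passes only in rows, so rows that do not move let the fingers close. It gives the time, the measured TCP pose, the force and the opening at its end, in the units of the state.
- bot.get_obs(): the state, without advancing time (a new reading comes with each control period).
- capture(name): name is "scene" or "top" or "wrist"; returns a dict with "image" (480x640x3 uint8, blue, green, red), "range_z" (480x640 float32, m along the optical axis (not along the pixel's ray), 0 where there is no reading), "vertical_fov" (degrees; the focal length in pixels is half the picture's height over the tangent of half this angle, whatever the lens; pixels are square), "cx", "cy" (the principal point, pixels), "world_from_camera" (4x4, takes a point from camera to world coordinates). Camera axes: x right, y up, looking along -z (the intrinsics and any distortion apply to the point x, -y, -z); pixel columns grow to the right and rows downward; lengths in m; the calibration is good to about 2 mm. The wrist camera is an equidistant fisheye: a pixel r from the principal point sees the ray r / f radians off the axis. A picture is of the moment at which its call begins.
- bot.job_done(): hands the job in, once; it reports no verdict.
Trained networks look in a picture, given as the dict that the camera call returned (one of the last four; its "shot" number tells which), for a name from the list of things; names that differ only in an ending like _2 or _b are one class to them, and where a whole thing is asked for, a point or a joint stands for the part that bears it (a point fixed in the world has none). Each returns a list of dicts, best first, with "confidence" (0 to 1); they miss things now and then, are a little off and sometimes report something else, mostly with a low value. They report only what shows in the picture. A call takes as long as a camera call.
- search_frame(thing, picture): "extent" ([centre column, centre row, width, height] as shares, 0 to 1, of the picture: columns of its width, rows of its height, round what is visible of it).
The state is a dict: "time_s": time; "joint_positions": joint angles; "dq": joint speeds; "joint_efforts": joint torques, N m; "position": TCP position; "ee_rot": TCP orientation; "force": force on the tool from outside, world axes, zero at the start; "torque": the same for the moment, N m; "opening": finger opening in m.
Only numpy, scipy, OpenCV 4.12 (cv2) and the standard library are available. Lean on these libraries where they do the work, as an engineer would, in place of code of your own. Each camera call takes 0.05 s, during which the arm holds its last target.

TASK

Pick up the tongs from their rest, close them on the blue cistern tablet without the gripper itself ever touching the tablet, and lift it off the tray. Finish while still holding it: tablet pinched still between the tong tips, about 12 cm or more above the shelf, the tongs carried only by the gripper. Do not disturb the white tablet or the other things on the shelf.

Things in the scene. Friction and masses are not known exactly. Their poses are not given: they have to be found in the camera images.
- tongs_grip (a point): Open stainless spring tongs, red tip pads, 94 g, 216 mm long, 22 mm tall, lying flat on the rest. Point: the place to grip, midway between the arms, half-way up (about 46 mm high), near the centre of mass. x axis along the tongs to the tips, y to the left arm, z up. Width here over both arms (5 mm thick each): 54 mm open, about 32 mm when closed on a tablet.
- tongs_tip (a point): Point midway between the tongs' red tip pads, half-way up, 98 mm ahead of tongs_grip along its x, same axes. Pads 26 mm long, 22 mm tall; the tips end 13 mm ahead of this point. Gap between pads: about 77 mm open (92 mm over the arms), 34 mm closed on a tablet. The gap shrinks 2.2 times as much as the width at the grip.
- tongs_left (a joint): Angle (rad) of the left tong arm: 0 sprung open, grows as squeezed, about 0.13 closed on a tablet, at most 0.20; the right arm mirrors it. The spring pushes outward at tongs_grip with about 4 N per arm when open, 6 N when closed on a tablet.
- tongs_right: The right arm of the tongs; origin at its hinge, 80 mm behind point tongs_grip, 7.5 mm to the right.
- rest_mid (a point): Fixed grey tongs rest, 185 mm long: a 5 mm base plate, 60 mm wide, and two cross bars with tops 35 mm high, 14 mm thick, centred 72 mm behind (60 mm wide) and 62 mm ahead (114 mm wide) of this point; fingers fit between them beside the tongs. Point: centre of the underside, on the shelf; x axis towards the tong tips.
- blue_tablet_mid (a point): THE TABLET TO LIFT: blue hard cistern tablet, upright cylinder 34 mm across, 30 mm tall, 25 to 50 g, standing on the tray. Point: its centre, half-way up.
- white_tablet_mid (a point): White tablet of the same size standing on the same tray about 100 mm from the blue one, to be left alone. Point: its centre, half-way up.
- tray_top (a point): Wooden ribbed tray, fixed, 90 mm (x) by 200 mm (y), 20 mm high; the tablets stand in a row along its y axis, near +50 and -50 mm, either one first. Point: centre of its top face; -x axis towards the robot's side.
- bucket: Red plastic bucket upside down, 210 mm across at the foot, 200 mm tall, toward the back left. Origin: centre of its underside. Leave alone.
- jar: Clear glass jar with steel twist cap, 80 mm across, 125 mm tall, toward the back. Origin: centre of its underside. Leave alone.
- strainer: Stainless steel drain strainer with a knob, 84 mm across, 39 mm tall, toward the back. Origin: centre of its underside. Leave alone.
- funnel: Orange plastic funnel standing mouth down, 116 mm across, 125 mm tall, toward the back. Origin: centre of its underside. Leave alone.
- brush: Toilet brush lying along the back right, wooden handle, white head 72 mm across, 330 mm long overall. Origin: under the head; handle runs along its -x axis. Leave alone.

How it is judged:
By the outcome, as a careful person would: the job done as asked, in the order asked, and still so for the second after the job is handed in, while the arm keeps its last pose, push and grip.
It also fails if it takes over 38 s, if anything falls off the work surface, if the arm or the gripper's body presses on something with over 40 N, if the wrist force passes 120 N, or if a joint passes its speed limit or range.

## Working session

There is one attempt and no reset: what is moved stays moved. The work goes in short steps, Python scripts to look and compute and a tool call to move; the robot and the scene stay as the last step left them, time stands still between calls to the robot, and variables do not carry over. Pictures are saved under pics/ and viewed, and the job is handed in when it is done.

Besides the shell and the picture viewer there is one more tool, called after ">>>" in YAML: its name, and indented under it one key for each argument. move_arm: Moves the arm, as the interface text tells. Its arguments: {"type":"object","properties":{"offset":{"type":"array","items":{"type":"array","items":{"type":"number"}}},"angular":{"type":"array","items":{"type":"array","items":{"type":"number"}}},"grip":{"type":"number"},"newtons":{"type":"number"}},"required":["offset","angular"]}

```bash
ls; mkdir -p pics; cat > h.py <<'E'
import numpy as np, cv2
from station import bot, capture, search_frame
def f(p): return p["image"].shape[0]/2/np.tan(np.radians(p["vertical_fov"])/2)
def world(p,u,v,z=None):
    F=f(p); zz=p["range_z"][int(round(v)),int(round(u))] if z is None else z
    c=np.array([(u-p["cx"])/F*zz,-(v-p["cy"])/F*zz,-zz,1])
    return (p["world_from_camera"]@c)[:3]
def cloud(p):
    F=f(p); H,W=p["range_z"].shape; u,v=np.meshgrid(np.arange(W),np.arange(H)); z=p["range_z"]
    c=np.stack([(u-p["cx"])/F*z,-(v-p["cy"])/F*z,-z,np.ones_like(z)],-1)
    w=(c@p["world_from_camera"].T)[...,:3]; w[z<=0]=np.nan
    return w
E
python3 - <<'E'
from h import *
for n in ["scene","top"]:
    p=capture(n); cv2.imwrite(f"pics/{n}1.png",p["image"]); np.savez(f"{n}1.npz",**{k:v for k,v in p.items()})
    print(n,p["vertical_fov"],p["world_from_camera"].round(3).tolist())
    for t in ["tongs_grip","rest_mid","blue_tablet_mid","white_tablet_mid","tray_top"]:
        r=search_frame(t,p)
        for d in r[:2]:
            e=d["extent"]; print(t,round(d["confidence"],2),[round(e[0]*640),round(e[1]*480),round(e[2]*640),round(e[3]*480)])
print(bot.get_obs())
E
```

```text
pics
scene 54.2234245771104 [[0.285, -0.682, 0.674, 1.222], [0.958, 0.207, -0.196, -0.115], [-0.006, 0.702, 0.712, 0.678], [0.0, 0.0, 0.0, 1.0]]
tongs_grip 0.62 [118, 252, 63, 92]
rest_mid 0.8 [131, 263, 68, 85]
blue_tablet_mid 0.76 [323, 220, 18, 23]
blue_tablet_mid 0.47 [241, 338, 70, 77]
white_tablet_mid 0.65 [370, 219, 18, 22]
tray_top 0.76 [345, 228, 103, 44]
top 52.58968229990994 [[-0.02, 0.995, -0.093, 0.51], [-1.0, -0.021, -0.005, 0.033], [-0.007, 0.093, 0.996, 1.11], [0.0, 0.0, 0.0, 1.0]]
tongs_grip 0.7 [473, 263, 46, 96]
rest_mid 0.57 [464, 265, 53, 82]
blue_tablet_mid 0.77 [300, 255, 19, 17]
blue_tablet_mid 0.46 [387, 165, 53, 48]
white_tablet_mid 0.49 [252, 249, 13, 17]
tray_top 0.75 [283, 254, 100, 56]
{'time_s': 0.6, 'joint_positions': array([ 1.00352406e+00,  2.06542999e-01,  1.54149866e+00, -1.69041306e-05,
        1.39349840e+00, -1.50493103e-01]), 'dq': array([ 1.77056903e-04,  1.31312497e-03, -3.02671478e-04,  1.69000736e-03,
        4.71950647e-05, -1.72218365e-03]), 'joint_efforts': array([-4.50408197e-04, -3.82789743e+01, -2.91787827e+01, -3.33749895e-04,
        1.28928939e-03,  1.82066756e-06]), 'position': array([0.23278447, 0.52577795, 0.23131471]), 'ee_rot': array([[-9.14398740e-01,  4.04814702e-01,  4.22906737e-05],
       [ 4.04814703e-01,  9.14398740e-01,  3.54110374e-05],
       [-2.43356302e-05,  4.94996945e-05, -9.99999998e-01]]), 'force': array([-0.22828981,  0.79942246, -0.27414303]), 'torque': array([-0.02116922, -0.02933859,  0.01117962]), 'opening': 0.08543220967885554}
```

View pics/scene1.png

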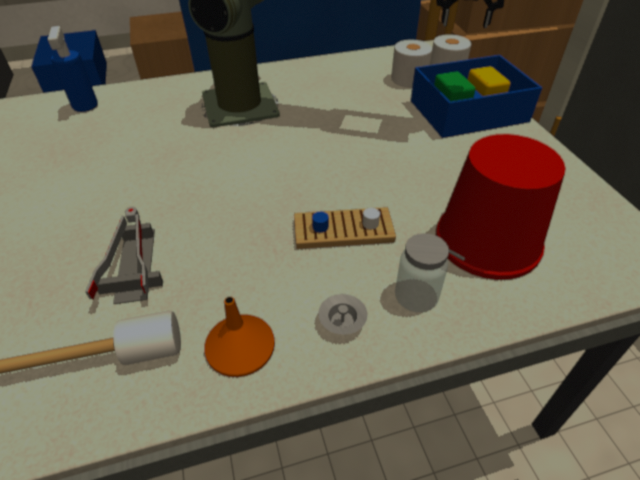

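View pics/top1.png

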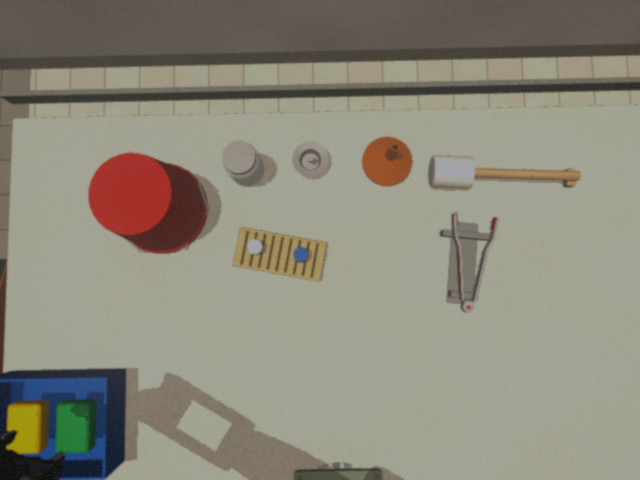

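The scene shows the tongs on their rest at top-view (470,262), tips toward +x. The blue tablet is at (301,255), on the tray end nearer the tongs, and the white one at (254,247). Next I'll measure them with depth.

```bash
python3 - <<'E'
from h import *
for n in ["top","scene"]:
    p=dict(np.load(f"{n}1.npz")); w=cloud(p); im=p["image"].astype(int); hsv=cv2.cvtColor(p["image"],cv2.COLOR_BGR2HSV)
    x,y,z=w[...,0],w[...,1],w[...,2]
    print(n)
    # tablets: near tray
    if n=="top":
        T=[(300,255),(253,247),(468,307)]
    else: T=[(321,216),(371,215),(131,212)]
    for (u,v) in T:
        c=world(p,u,v); print('px',u,v,c.round(4))
        m=(np.hypot(x-c[0],y-c[1])<0.03)&(z>0.042)&(z<0.056)
        q=w[m]
        print(' top n',len(q),q.mean(0).round(4),q.min(0).round(4),q.max(0).round(4), np.median(q[:,2]).round(4))
    # tray
    m=(abs(x-.5)<.3)&(y>0)&(y<.3)&(z>0.013)&(z<0.027)
    lab=cv2.connectedComponentsWithStats(m.astype(np.uint8))
    i=1+np.argmax(lab[2][1:,4]); q=w[lab[1]==i]
    r=cv2.minAreaRect(q[:,:2].astype(np.float32)*1000); print('tray',r,np.median(q[:,2]))
    # tongs
    m=(y<-0.15)&(y>-0.5)&(x>0.3)&(x<0.68)&(z>0.044)&(z<0.075)
    q=w[m]; print('tongs',len(q),q.min(0),q.max(0),np.median(q[:,2]))
    np.save(f"tongs_{n}.npy",q)
    mm=(y<-0.15)&(y>-0.5)&(x>0.3)&(x<0.7)
    m2=mm&(z>0.028)&(z<0.039); q=w[m2];print('bars',q.min(0),q.max(0))
    m3=mm&(z>0.002)&(z<0.009); q=w[m3]
    r=cv2.minAreaRect(q[:,:2].astype(np.float32)*1000);print('base',r)
p=dict(np.load("top1.npz")); c=p["image"][190:330,410:530]; cv2.imwrite("pics/tcrop.png",cv2.resize(c,None,fx=5,fy=5,interpolation=cv2.INTER_CUBIC)[:600])
w=cloud(p)
# slices of tongs by row
for v in range(208,316,6):
    r=w[v,430:520]; k=np.where(r[:,2]>0.042)[0]
    print(v,[(int(430+j),*(r[j]*1000).round(0).astype(int)) for j in k])
E
```

```text
top
px 300 255 [0.5642 0.0699 0.0511]
 top n 185 [0.5656 0.0699 0.0498] [0.5491 0.0545 0.0427] [0.582  0.0853 0.0551] 0.0499
px 253 247 [0.584  0.1727 0.0483]
 top n 184 [0.5852 0.1702 0.0497] [0.5685 0.155  0.0423] [0.6015 0.1858 0.0535] 0.0498
px 468 307 [ 0.4451 -0.2881  0.0581]
 top n 72 [ 0.4548 -0.2862  0.051 ] [ 0.4341 -0.3076  0.0426] [ 0.4728 -0.274   0.0559] 0.0525
tray ((569.8826904296875, 118.58094024658203), (200.15870666503906, 89.989013671875), 78.56267547607422) 0.020035029430695017
tongs 889 [ 0.43412972 -0.36410246  0.04401875] [ 0.65057977 -0.26415535  0.06437269] 0.05641691078433353
bars [ 0.44851331 -0.35858842  0.02817708] [ 0.63874201 -0.2451634   0.03898785]
base ((500.01953125, -324.989013671875), (399.9222412109375, 349.9390869140625), 0.01556657999753952)
scene
px 321 216 [0.5648 0.075  0.0504]
 top n 203 [0.5678 0.0715 0.0497] [0.5479 0.0554 0.0421] [0.582  0.0884 0.0545] 0.0504
px 371 215 [0.5913 0.1704 0.0509]
 top n 200 [0.5872 0.1718 0.0499] [0.5664 0.1559 0.0423] [0.6026 0.1889 0.0544] 0.0508
px 131 212 [ 0.4538 -0.2833  0.0596]
 top n 113 [ 0.4588 -0
[... 8402 characters left out ...]
92), np.int64(60)), (471, np.int64(451), np.int64(-295), np.int64(56)), (472, np.int64(451), np.int64(-297), np.int64(58))]
310 [(462, np.int64(438), np.int64(-279), np.int64(45)), (463, np.int64(439), np.int64(-279), np.int64(52)), (464, np.int64(439), np.int64(-279), np.int64(60)), (465, np.int64(439), np.int64(-282), np.int64(56)), (466, np.int64(439), np.int64(-284), np.int64(57)), (467, np.int64(439), np.int64(-287), np.int64(55)), (468, np.int64(439), np.int64(-288), np.int64(58)), (469, np.int64(439), np.int64(-291), np.int64(56)), (470, np.int64(438), np.int64(-293), np.int64(55)), (471, np.int64(439), np.int64(-294), np.int64(58)), (472, np.int64(439), np.int64(-296), np.int64(58))]
```

View pics/tcrop.png

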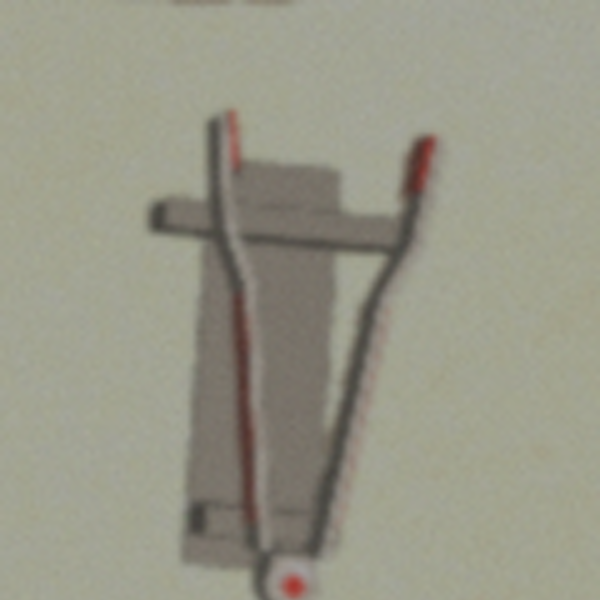

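```bash
cat >> h.py <<'E'
def go(target,heading=None):
    """print shift in tool axes (mm) and turn about tool z for TCP target; tool x = -heading"""
    o=bot.get_obs(); R=o["ee_rot"]; d=R.T@(np.array(target)-o["position"])*1000
    print("t",round(o["time_s"],2),"tcp",o["position"].round(4),"F",o["force"].round(1),"open",round(o["opening"]*1000,1))
    print("tilt",np.degrees(np.arccos(-R[2,2])).round(2),"yaw-heading",np.degrees(np.arctan2(-R[1,0],-R[0,0])).round(2))
    if heading is not None:
        h=np.radians(heading); X=np.array([-np.cos(h),-np.sin(h),0]); Z=np.array([0,0,-1.]); Rt=np.column_stack([X,np.cross(Z,X),Z])
        from scipy.spatial.transform import Rotation as Ro
        print("turn",np.degrees(Ro.from_matrix(R.T@Rt).as_rotvec()).round(2))
    print("offset",d.round(1))
E
python3 - <<'E'
from h import *
from scipy.optimize import minimize
for n in ["top","scene"]:
    q=np.load(f"tongs_{n}.npy"); q=q[q[:,2]>0.053][:,:2]
    def prof(p):
        h=p[2]; a=np.array([np.cos(h),np.sin(h)]); b=np.array([-a[1],a[0]])
        d=q-np.array(p[:2]); return d@a,d@b
    ss=np.linspace(-.075,.105,10)
    def cost(p):
        s,t=prof(p); c=0
        for i in range(9):
            m=(s>ss[i])&(s<ss[i+1]); l=t[m&(t>0)]; r=t[m&(t<0)]
            if len(l)>2 and len(r)>2: c+=(np.median(l)+np.median(r))**2*1e6
        e=(np.percentile(s,99.7)-.111)+(np.percentile(s,.3)+.105)
        return c+e*e*1e6
    r=minimize(cost,[.534,-.2995,np.radians(-8)],method="Nelder-Mead",options=dict(xatol=1e-5,fatol=1e-3,initial_simplex=[[.534,-.2995,-.14],[.544,-.2995,-.14],[.534,-.29,-.14],[.534,-.2995,-.1]]))
    s,t=prof(r.x); print(n,r.x[:2].round(4),np.degrees(r.x[2]).round(2),r.fun, s.min(),s.max())
    for i in range(9):
        m=(s>ss[i])&(s<ss[i+1]); print(ss[i].round(3),(np.median(t[m&(t>0)])*1000).round(1),(np.median(t[m&(t<0)])*1000).round(1))
go([.534,-.2995,.15],-8)
E
```

```text
top [ 0.5364 -0.2996] -7.84 1.0623641910037094 -0.10314760022939534 0.10931056924390303
-0.075 15.1 -15.2
-0.055 17.7 -17.8
-0.035 20.4 -20.8
-0.015 23.9 -23.1
0.005 26.4 -26.3
0.025 30.2 -30.0
0.045 38.1 -38.5
0.065 42.7 -42.8
0.085 44.4 -44.1
scene [ 0.5357 -0.297 ] -7.89 0.7570537843974967 -0.10451946313864789 0.10971023019771639
-0.075 14.6 -14.8
-0.055 18.3 -17.6
-0.035 20.5 -20.7
-0.015 23.7 -23.8
0.005 25.9 -26.0
0.025 29.5 -29.9
0.045 37.8 -37.9
0.065 42.9 -42.7
0.085 44.1 -43.9
t 0.6 tcp [0.2328 0.5258 0.2313] F [-0.2  0.8 -0.3] open 85.4
tilt 0.0 yaw-heading -23.88
turn [  0.     0.   -15.88]
offset [-609.5 -632.7   81.3]
```

>>> move_arm:
  offset:
    - [-34,-35,0]
    - [-34,-35,0]
    - [-34,-35,0]
    - [-34,-35,0]
    - [-34,-35,0]
  angular:
    - [0,0,0]
    - [0,0,0]
    - [0,0,0]
    - [0,0,0]
    - [0,0,0]
  grip: 85

```text
time_s: 1.1
position: [0.3177, 0.2953, 0.2315]
ee_rot: [[-0.915, 0.404, 0.001], [0.404, 0.915, 0.0], [-0.001, 0.001, -1.0]]
force: [0.9, 0.6, 0.2]
opening: 0.0849
```

>>> move_arm:
  offset:
    - [-34,-35,0]
    - [-34,-35,0]
    - [-34,-35,0]
    - [-34,-35,0]
    - [-34,-35,0]
  angular:
    - [0,0,0]
    - [0,0,0]
    - [0,0,0]
    - [0,0,0]
    - [0,0,0]

```text
time_s: 1.6
position: [0.4024, 0.0662, 0.2318]
ee_rot: [[-0.914, 0.405, 0.002], [0.405, 0.914, 0.0], [-0.002, 0.001, -1.0]]
force: [1.4, 0.7, 0.1]
opening: 0.0849
```

```bash
python3 -c "
from h import *
go([.536,-.298,.16],-7.85)"
```

```text
t 1.6 tcp [0.4024 0.0662 0.2318] F [1.4 0.7 0.1] open 84.9
tilt 0.1 yaw-heading -23.88
turn [  0.03   0.09 -16.03]
offset [-269.5 -279.    72. ]
```

>>> move_arm:
  offset:
    - [-34,-35,0]
    - [-34,-35,0]
    - [-34,-35,0]
    - [-34,-35,0]
    - [-34,-35,0]
  angular:
    - [0,0,0]
    - [0,0,0]
    - [0,0,0]
    - [0,0,0]
    - [0,0,0]

```text
time_s: 2.1
position: [0.487, -0.1629, 0.2316]
ee_rot: [[-0.914, 0.405, 0.001], [0.405, 0.914, -0.0], [-0.001, 0.0, -1.0]]
force: [0.9, -0.1, 0.5]
opening: 0.0849
```

>>> move_arm:
  offset:
    - [-34,-35,10]
    - [-34,-35,10]
    - [0,0,0]
    - [0,0,0]
  angular:
    - [0,0,0]
    - [0,0,0]
    - [0,0,-8]
    - [0,0,-8]

```text
time_s: 2.5
position: [0.5202, -0.254, 0.2098]
ee_rot: [[-0.991, 0.134, -0.002], [0.134, 0.991, 0.001], [0.002, 0.001, -1.0]]
force: [0.4, -0.3, -0.1]
opening: 0.0849
```

```bash
python3 -c "
from h import *
go([.536,-.298,.14],-7.85)"
```

```text
t 2.5 tcp [ 0.5202 -0.254   0.2098] F [ 0.4 -0.3 -0.1] open 84.9
tilt 0.13 yaw-heading -7.71
turn [ 0.06 -0.12  0.14]
offset [-21.7 -41.6  69.8]
```

>>> move_arm:
  offset:
    - [-11,-21,25]
    - [-11,-21,25]
    - [0,0,20]
    - [0,0,0]
  angular:
    - [0,0,0]
    - [0,0,0]
    - [0,0,0]
    - [0,0,0]

```text
time_s: 2.9
position: [0.5341, -0.2958, 0.1373]
ee_rot: [[-0.99, 0.138, -0.006], [0.138, 0.99, 0.005], [0.007, 0.004, -1.0]]
force: [-0.7, -0.4, -0.4]
opening: 0.0853
```

```bash
python3 -c "
from h import *
go([.536,-.298,.028],-7.85)
p=capture('wrist'); cv2.imwrite('pics/w1.png',p['image']); print(f(p),p['cx'],p['cy'])
o=bot.get_obs(); R=o['ee_rot']; M=p['world_from_camera']
print((R.T@(M[:3,3]-o['position'])).round(4),(R.T@M[:3,:3]).round(3).tolist())
"
```

```text
t 2.9 tcp [ 0.5341 -0.2958  0.1373] F [-0.7 -0.4 -0.4] open 85.3
tilt 0.46 yaw-heading -7.94
turn [ 0.23 -0.4  -0.09]
offset [ -2.9  -2.4 109.2]
371.64829954431775 323.0108963806478 242.90008706181078
[ 0.0688 -0.0004 -0.1412] [[-0.001, 0.964, 0.267], [1.0, 0.002, -0.002], [-0.002, 0.267, -0.964]]
```

View pics/w1.png

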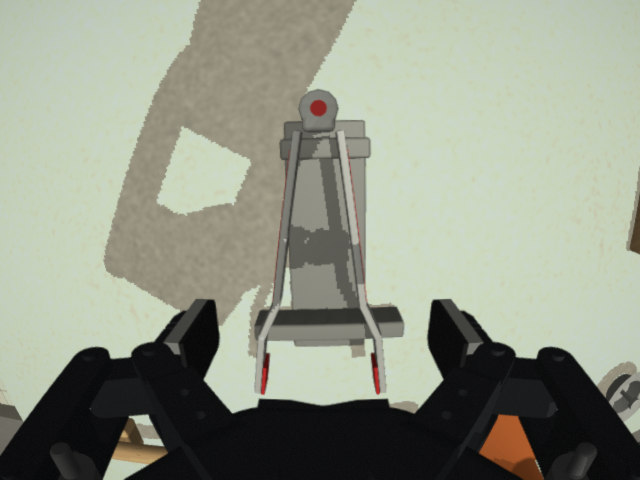

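The wrist view shows the tongs centred: hinge at (319,108), tips at (264,375) and (378,375). The fingers straddle them at about columns 200 and 448. Descending.

>>> move_arm:
  offset:
    - [-1.5,-1,25]
    - [-1.5,-1.4,25]
    - [0,0,20]
    - [0,0,0]
  angular:
    - [0,0,0]
    - [0,0,0]
    - [0,0,0]
    - [0,0,0]

```text
time_s: 3.35
position: [0.5377, -0.2981, 0.0697]
ee_rot: [[-0.991, 0.137, -0.004], [0.137, 0.991, 0.003], [0.004, 0.002, -1.0]]
force: [0.3, 1.1, -0.7]
opening: 0.0848
```

```bash
python3 -c "
from h import *
go([.536,-.298,.021],-7.85)"
```

```text
t 3.35 tcp [ 0.5377 -0.2981  0.0697] F [ 0.3  1.1 -0.7] open 84.8
tilt 0.26 yaw-heading -7.85
turn [ 0.13 -0.22  0.  ]
offset [ 1.6 -0.2 48.7]
```

>>> move_arm:
  offset:
    - [1.5,0,20]
    - [0,0,15]
    - [0,0,13]
    - [0,0,0]
    - [0,0,0]
  angular:
    - [0,0,0]
    - [0,0,0]
    - [0,0,0]
    - [0,0,0]
    - [0,0,0]

```text
time_s: 3.85
position: [0.5378, -0.2995, 0.0235]
ee_rot: [[-0.991, 0.137, 0.0], [0.137, 0.991, 0.0], [-0.0, 0.0, -1.0]]
force: [0.3, -0.2, 0.3]
opening: 0.0853
```

```bash
python3 -c "
from h import *
go([.536,-.298,.021],-7.85)
p=capture('wrist'); cv2.imwrite('pics/w2.png',p['image'])"
```

```text
t 3.85 tcp [ 0.5378 -0.2995  0.0235] F [ 0.3 -0.2  0.3] open 85.3
tilt 0.0 yaw-heading -7.87
turn [ 0.    0.   -0.02]
offset [2.  1.2 2.5]
```

View pics/w2.png

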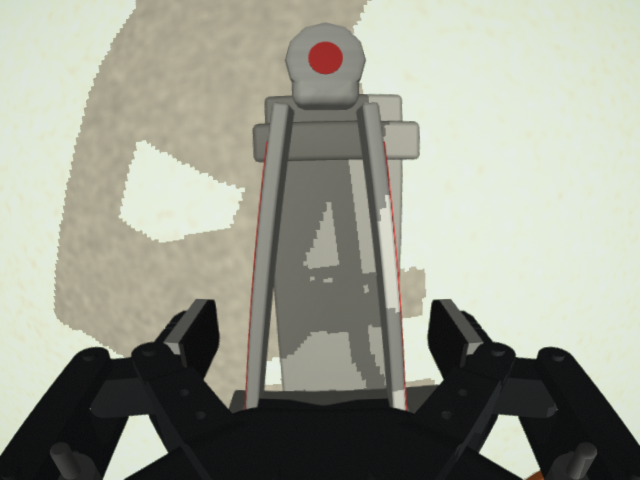

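The tongs sit between the pads, with arms at columns 255 and 395 at pad level, centred within 1 mm. Small correction, then squeeze to 46 mm.

>>> move_arm:
  offset:
    - [2,1.1,2.5]
    - [0,0,0]
    - [0,0,0]
    - [0,0,0]
    - [0,0,0]
  angular:
    - [0,0,0]
    - [0,0,0]
    - [0,0,0]
    - [0,0,0]
    - [0,0,0]
  grip: 46
  newtons: 30

```text
time_s: 4.4
position: [0.5368, -0.2989, 0.0224]
ee_rot: [[-0.991, 0.137, 0.002], [0.137, 0.991, -0.002], [-0.002, -0.001, -1.0]]
force: [-0.9, 0.6, 5.8]
opening: 0.0463
```

>>> move_arm:
  offset:
    - [0,0,0]
    - [0,0,0]
    - [0,0,0]
  angular:
    - [0,0,0]
    - [0,0,0]
    - [0,0,0]

```text
time_s: 4.7
position: [0.5368, -0.2989, 0.0224]
ee_rot: [[-0.991, 0.137, 0.002], [0.137, 0.991, -0.002], [-0.002, -0.001, -1.0]]
force: [-1.1, 0.7, 5.8]
opening: 0.0461
```

```bash
python3 -c "
from h import *
go([.536,-.298,.021],-7.85)
p=capture('wrist'); cv2.imwrite('pics/w3.png',p['image'])"
```

```text
t 4.7 tcp [ 0.5368 -0.2989  0.0224] F [-1.1  0.7  5.8] open 46.1
tilt 0.15 yaw-heading -7.88
turn [-0.07  0.13 -0.03]
offset [0.9 0.7 1.4]
```

View pics/w3.png

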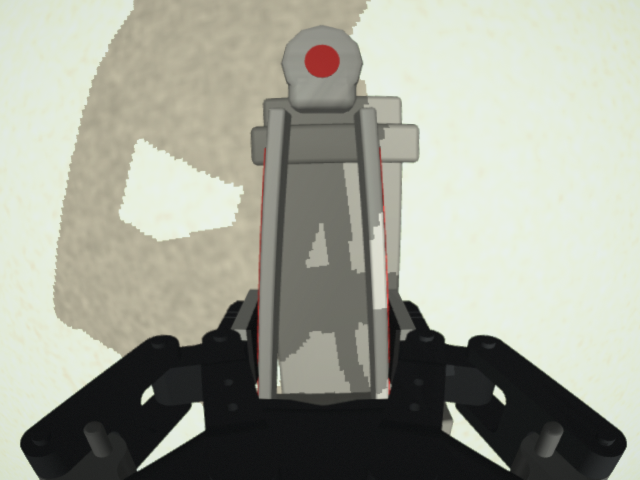

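The pads (columns 250–270 and 385–400) are on both tong arms, opening 46 mm. Lifting.

>>> move_arm:
  offset:
    - [0,0,-5]
    - [0,0,-15]
    - [0,0,-25]
    - [0,0,-30]
    - [0,0,-25]
  angular:
    - [0,0,0]
    - [0,0,0]
    - [0,0,0]
    - [0,0,0]
    - [0,0,0]

```text
time_s: 5.25
position: [0.5359, -0.2982, 0.1229]
ee_rot: [[-0.991, 0.137, 0.001], [0.137, 0.991, -0.001], [-0.001, -0.0, -1.0]]
force: [0.4, -0.7, -0.8]
opening: 0.0459
```

```bash
python3 -c "
from h import *
h=np.radians(-11.4)
go([.5655-.098*np.cos(h),.0708-.098*np.sin(h),.125],-11.4)
p=capture('wrist'); cv2.imwrite('pics/w4.png',p['image'])
p=capture('scene'); cv2.imwrite('pics/s4.png',p['image']);w=cloud(p);
m=(w[...,1]<-.15)&(w[...,1]>-.5)&(w[...,0]<.66)&(w[...,0]>.58)&(w[...,2]>.06)
print('tips',w[m].min(0),w[m].max(0))
"
```

```text
t 5.25 tcp [ 0.5359 -0.2982  0.1229] F [ 0.4 -0.7 -0.8] open 45.9
tilt 0.05 yaw-heading -7.89
turn [-0.02  0.04  3.51]
offset [119.1 375.6  -2.4]
tips [ 0.58000938 -0.35323686  0.14227074] [ 0.65427015 -0.25672671  0.48494029]
```

View pics/s4.png

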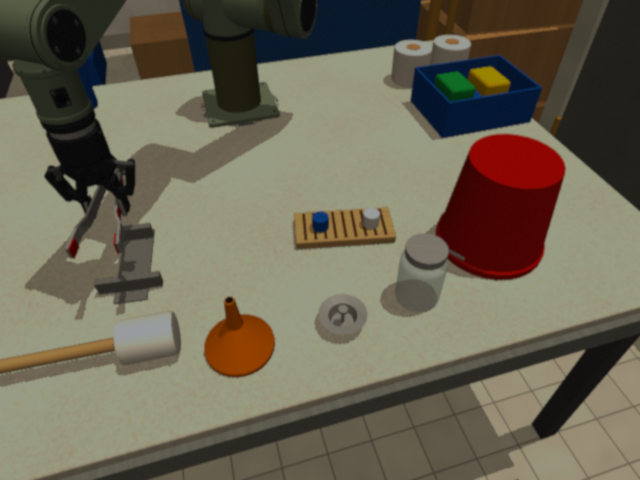

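View pics/w4.png

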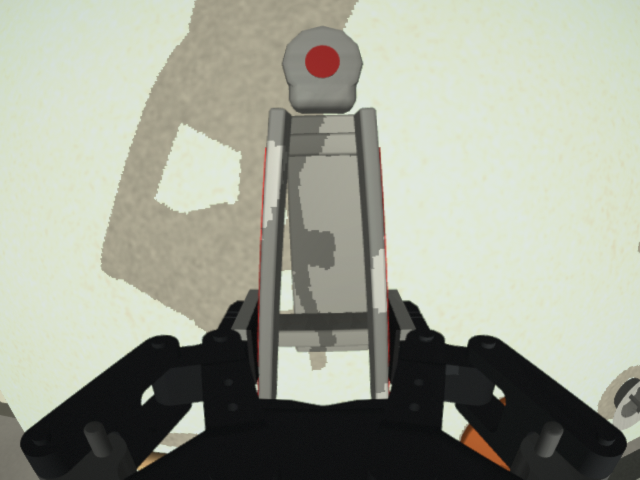

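The tongs are held level, tips forward at scene (72,248) and (118,245), hinge at wrist (322,62). Moving toward the tray at height.

>>> move_arm:
  offset:
    - [14,44,0]
    - [14,44,0]
    - [14,44,0]
    - [14,44,0]
    - [14,44,0]
  angular:
    - [0,0,0.7]
    - [0,0,0.7]
    - [0,0,0.7]
    - [0,0,0.7]
    - [0,0,0.7]

```text
time_s: 5.85
position: [0.5006, -0.0678, 0.1198]
ee_rot: [[-0.98, 0.198, -0.002], [0.198, 0.98, 0.001], [0.002, 0.0, -1.0]]
force: [0.1, 0.3, -1.3]
opening: 0.0462
```

```bash
python3 -c "
from h import *
h=np.radians(-11.4)
go([.5655-.098*np.cos(h),.0708-.098*np.sin(h),.125],-11.4)
"
```

```text
t 5.85 tcp [ 0.5006 -0.0678  0.1198] F [ 0.1  0.3 -1.3] open 46.2
tilt 0.11 yaw-heading -11.45
turn [ 0.02 -0.11 -0.05]
offset [ 62.  148.6  -5. ]
```

>>> move_arm:
  offset:
    - [15,37,0]
    - [15,37,-2]
    - [15,37,-3]
    - [16,37,0]
    - [0,0,0]
  angular:
    - [0,0,0]
    - [0,0,0]
    - [0,0,0]
    - [0,0,0]
    - [0,0,0]

```text
time_s: 6.35
position: [0.469, 0.0913, 0.1247]
ee_rot: [[-0.981, 0.192, -0.003], [0.192, 0.981, 0.002], [0.003, 0.001, -1.0]]
force: [0.2, -0.6, -0.6]
opening: 0.046
```

```bash
python3 -c "
from h import *
h=np.radians(-11.4)
go([.5655-.098*np.cos(h),.0708-.098*np.sin(h),.1],-11.4)
for n in ['scene','top']:
    p=capture(n); cv2.imwrite(f'pics/{n}5.png',p['image']);
    c=p['image'][150:330,230:410] if n=='scene' else p['image'][180:330,230:400]
    cv2.imwrite(f'pics/{n}5c.png',cv2.resize(c,None,fx=3,fy=3,interpolation=cv2.INTER_CUBIC))
    w=cloud(p); np.save(f'{n}5.npy',w)
    o=bot.get_obs(); t=(w-o['position'])@o['ee_rot']
    m=(t[...,0]<-.05)&(t[...,0]>-.125)&(abs(t[...,1])<.06)&(t[...,2]>-.05)&(t[...,2]<.01)
    q=t[m]; print(n,len(q),q.min(0).round(4),q.max(0).round(4))
    for s in [(-.125,-.105),(-.105,-.09),(-.09,-.075),(-.075,-.05)]:
        k=q[(q[:,0]>s[0])&(q[:,0]<s[1])]
        for sg in (1,-1):
            kk=k[k[:,1]*sg>0]
            if len(kk): print(s,sg,len(kk),(np.percentile(kk,[2,50,98],axis=0)*1000).round(1).tolist())
    for N in ('blue_tablet_mid','tongs_tip'):
        for d in search_frame(N,p)[:1]:
            e=d['extent']; print(N,round(d['confidence'],2),(np.array(e)*[640,480,640,480]).round(1))
"
```

```text
t 6.35 tcp [0.469  0.0913 0.1247] F [ 0.2 -0.6 -0.6] open 46.0
tilt 0.2 yaw-heading -11.06
turn [ 0.06 -0.2   0.34]
offset [-0.8 -1.1 24.7]
scene 283 [-0.1109 -0.0373 -0.0383] [-0.0501  0.041  -0.014 ]
(-0.125, -0.105) 1 40 [[-109.8, 34.5, -37.7], [-107.5, 37.6, -26.3], [-105.4, 40.6, -14.8]]
(-0.125, -0.105) -1 42 [[-110.8, -36.5, -36.4], [-107.8, -33.2, -27.2], [-105.4, -30.2, -15.6]]
(-0.105, -0.09) 1 41 [[-104.2, 32.8, -36.6], [-98.0, 34.0, -34.6], [-90.5, 41.0, -16.0]]
(-0.105, -0.09) -1 22 [[-104.8, -36.5, -37.5], [-96.9, -32.2, -35.6], [-91.1, -29.1, -33.7]]
(-0.09, -0.075) 1 25 [[-89.2, 32.1, -37.9], [-83.6, 35.5, -35.1], [-76.2, 39.9, -16.4]]
(-0.09, -0.075) -1 17 [[-88.8, -34.3, -37.3], [-83.6, -32.0, -35.5], [-75.8, -27.5, -14.8]]
(-0.075, -0.05) 1 55 [[-72.7, 28.5, -37.0], [-59.4, 33.1, -30.1], [-50.4, 37.8, -15.1]]
(-0.075, -0.05) -1 41 [[-74.1, -33.2, -37.6], [-57.4, -28.7, -34.9], [-50.4, -24.6, -17.9]]
blue_tablet_mid 0.87 [321.7 219.9  14.2  19.7]
tongs_tip 0.68 [242.  337.3  69.1  78.7]
top 224 [-0.1112 -0.0403 -0.0388] [-0.0502  0.0385 -0.0117]
(-0.125, -0.105) 1 13 [[-110.5, 30.5, -37.3], [-107.6, 33.1, -34.8], [-105.2, 38.4, -29.7]]
(-0.125, -0.105) -1 12 [[-110.9, -39.6, -36.6], [-107.7, -36.4, -34.4], [-105.6, -33.3, -32.2]]
(-0.105, -0.09) 1 37 [[-104.5, 29.4, -37.7], [-98.2, 33.0, -35.2], [-90.7, 37.4, -15.8]]
(-0.105, -0.09) -1 32 [[-104.3, -40.1, -38.0], [-97.7, -35.8, -34.9], [-91.0, -32.0, -26.0]]
(-0.09, -0.075) 1 30 [[-89.4, 28.8, -36.6], [-84.4, 32.6, -34.2], [-75.4, 36.4, -21.4]]
(-0.09, -0.075) -1 24 [[-89.7, -38.8, -37.8], [-83.5, -35.8, -35.2], [-75.2, -32.0, -29.7]]
(-0.075, -0.05) 1 44 [[-73.9, 25.6, -37.4], [-62.3, 30.4, -34.4], [-50.5, 34.4, -17.6]]
(-0.075, -0.05) -1 32 [[-73.7, -37.6, -37.2], [-63.4, -33.9, -34.2], [-52.8, -29.3, -26.6]]
blue_tablet_mid 0.64 [299.8 255.9  15.3  17.8]
tongs_tip 0.88 [300.1 298.7  43.6 108.6]
```

View pics/scene5c.png

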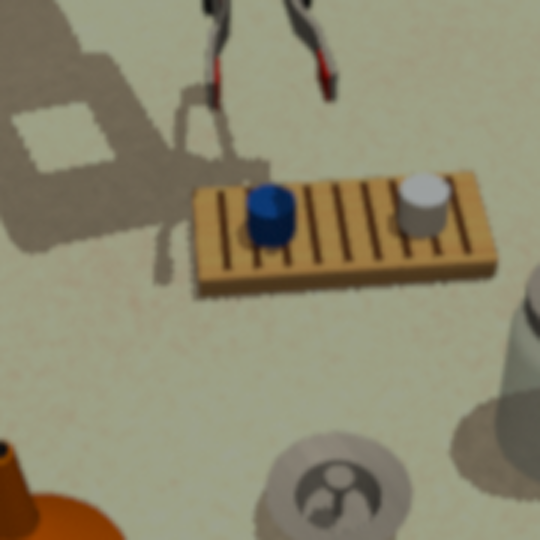

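View pics/top5c.png

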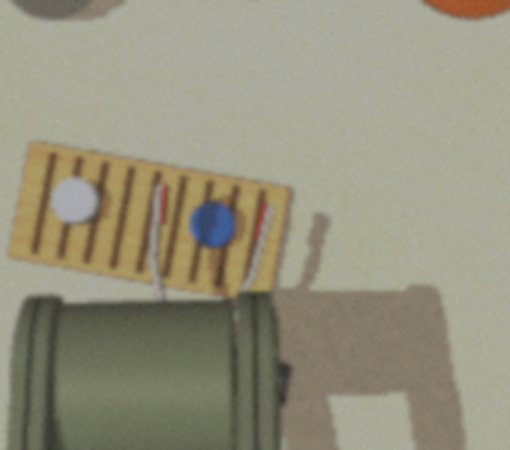

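The tongs are held level, tip midpoint 98 mm ahead of the TCP and 24 mm behind it along the tool. The white tablet at top-crop (75,200) and blue at (213,224) are both undisturbed. Descending to just above the tablet for a check.

>>> move_arm:
  offset:
    - [-1,-1,20]
    - [-1,-0.5,20]
    - [0,0,22]
    - [0,0,0]
    - [0,0,0]
  angular:
    - [0,0,0.3]
    - [0,0,0]
    - [0,0,0]
    - [0,0,0]
    - [0,0,0]

```text
time_s: 7.15
position: [0.4732, 0.0847, 0.0637]
ee_rot: [[-0.979, 0.204, -0.001], [0.204, 0.979, -0.0], [0.001, -0.0, -1.0]]
force: [0.9, 0.4, -0.5]
opening: 0.0459
```

```bash
cat > chk.py <<'E'
from h import *
import sys
k=sys.argv[1]
go([.4704,.0901,.017],-11.4)
for n in ['scene','top']:
    p=capture(n)
    c=p['image'][150:330,230:410] if n=='scene' else p['image'][180:330,230:400]
    cv2.imwrite(f'pics/{n}{k}c.png',cv2.resize(c,None,fx=3,fy=3,interpolation=cv2.INTER_CUBIC))
    w=cloud(p); o=bot.get_obs(); t=(w-o['position'])@o['ee_rot']
    hsv=cv2.cvtColor(p['image'],cv2.COLOR_BGR2HSV)
    b=(hsv[...,0]>100)&(hsv[...,0]<130)&(hsv[...,1]>120)&(abs(t[...,1])<.06)&(t[...,0]>-.14)&(t[...,0]<-.06)
    q=t[b]; zt=np.nanpercentile(q[:,2],5); q=q[q[:,2]<zt+.006]
    print(n,'blue tool mm',(np.nanmedian(q,0)*1000).round(1),((q.min(0)+q.max(0))[:2]*500).round(1),'world z top',w[b][:,2].max().round(4))
    m=(t[...,0]<-.085)&(t[...,0]>-.125)&(abs(t[...,1])<.06)&(t[...,2]>-.04)&(t[...,2]<-.03)&~b
    q=t[m]; l=q[q[:,1]>0]; r=q[q[:,1]<0]
    print('  tips tool y',(np.median(l[:,1])*1000).round(1),(np.median(r[:,1])*1000).round(1),'end x',(q[:,0].min()*1000).round(1))
p=capture('wrist'); cv2.imwrite(f'pics/w{k}.png',p['image'])
E
python3 chk.py 6
```

```text
t 7.15 tcp [0.4732 0.0847 0.0637] F [ 0.9  0.4 -0.5] open 45.9
tilt 0.06 yaw-heading -11.77
turn [-0.02 -0.06 -0.37]
offset [ 3.8  4.8 46.7]
scene blue tool mm [-94.9   6.   13.7] [-92.5   6.4] world z top 0.0533
  tips tool y 34.4 -34.8 end x -110.0
top blue tool mm [-92.1   2.3  14.9] [-92.3   2.6] world z top 0.0544
  tips tool y 32.4 -36.8 end x -111.0
```

View pics/top6c.png

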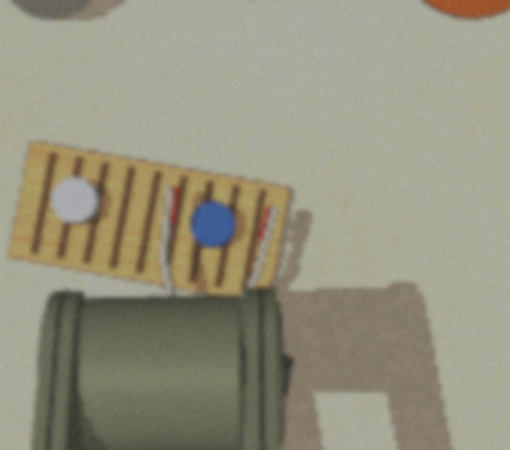

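View pics/scene6c.png

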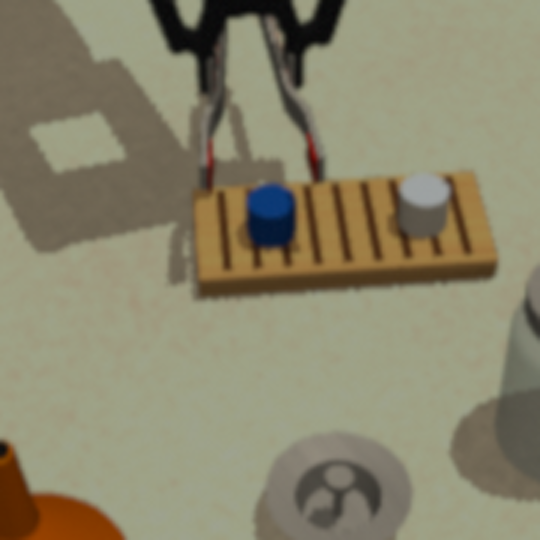

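Tips are at tool y ≈ +33/−36 with the tablet about 5 mm to +y. Correcting by about (+5, +5) mm, then lowering.

>>> move_arm:
  offset:
    - [2.5,2.7,0]
    - [2.5,2.7,0]
    - [0,0,0]
    - [0,0,0]
    - [0,0,0]
  angular:
    - [0,0,-0.3]
    - [0,0,0]
    - [0,0,0]
    - [0,0,0]
    - [0,0,0]

```text
time_s: 7.8
position: [0.4695, 0.0919, 0.0639]
ee_rot: [[-0.98, 0.197, 0.0], [0.197, 0.98, -0.0], [-0.0, -0.0, -1.0]]
force: [0.2, 0.3, -1.3]
opening: 0.046
```

```bash
python3 chk.py 7
```

```text
t 7.8 tcp [0.4695 0.0919 0.0639] F [ 0.2  0.3 -1.3] open 46.0
tilt 0.01 yaw-heading -11.36
turn [-0.    0.01  0.04]
offset [-1.3 -1.6 46.9]
scene blue tool mm [-101.2   -0.    12.9] [-99.5  -0.1] world z top 0.0538
  tips tool y 34.7 -34.8 end x -111.2
top blue tool mm [-99.1  -2.9  13.5] [-99.   -2.9] world z top 0.0563
  tips tool y 32.9 -36.3 end x -111.5
```

Aligned within about 1 mm in both cameras. Lowering.

>>> move_arm:
  offset:
    - [-0.5,-0.5,12]
    - [-0.5,0,12]
    - [0,0,12]
    - [0,0,8]
    - [0,0,0]
  angular:
    - [0,0,0]
    - [0,0,0]
    - [0,0,0]
    - [0,0,0]
    - [0,0,0]

```text
time_s: 8.45
position: [0.4684, 0.0911, 0.0177]
ee_rot: [[-0.98, 0.197, -0.004], [0.197, 0.98, -0.0], [0.004, -0.001, -1.0]]
force: [-0.3, 0.1, -1.4]
opening: 0.0459
```

```bash
python3 chk.py 8
```

```text
t 8.45 tcp [0.4684 0.0911 0.0177] F [-0.3  0.1 -1.4] open 45.9
tilt 0.25 yaw-heading -11.38
turn [-0.05 -0.25  0.02]
offset [-2.1 -0.6  0.7]
scene blue tool mm [-101.7    0.2  -32.5] [-99.    0.5] world z top 0.0536
  tips tool y 33.9 -33.8 end x -110.0
top blue tool mm [-97.6  -2.1 -31.2] [-98.   -2.8] world z top 0.0563
  tips tool y 31.3 -35.7 end x -113.4
```

View pics/top8c.png

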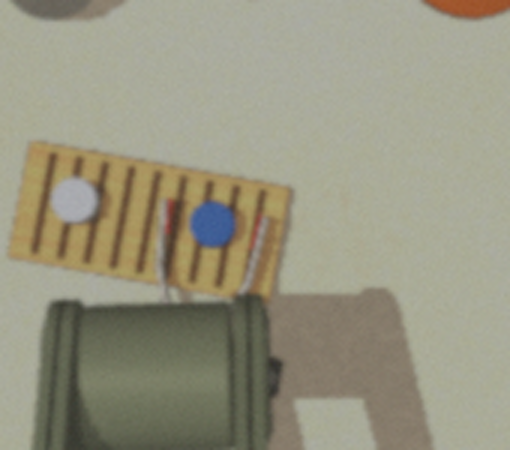

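View pics/scene8c.png

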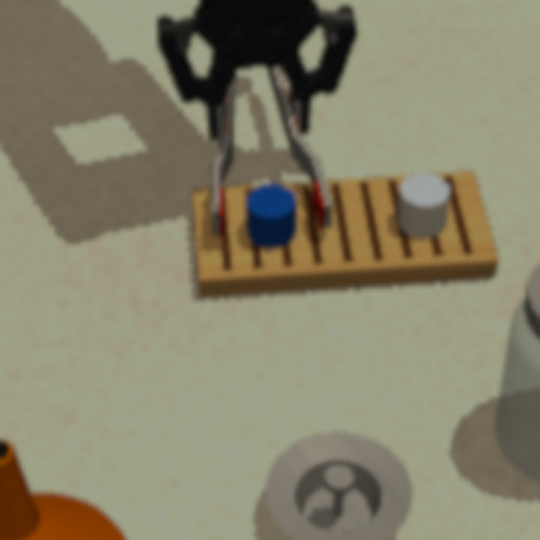

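The tablet (top crop (213,224)) is midway between the pads at (168,218) and (262,230). Nudging forward 1.5 mm and closing in steps.

>>> move_arm:
  offset:
    - [-1.5,0,0]
    - [0,0,0]
    - [0,0,0]
  angular:
    - [0,0,0]
    - [0,0,0]
    - [0,0,0]
  grip: 37
  newtons: 30

```text
time_s: 8.9
position: [0.4723, 0.0908, 0.0202]
ee_rot: [[-0.98, 0.197, 0.001], [0.197, 0.98, 0.0], [-0.001, 0.0, -1.0]]
force: [-0.1, 0.8, -1.0]
opening: 0.037
```

>>> move_arm:
  offset:
    - [0,0,0]
    - [0,0,0]
    - [0,0,0]
  angular:
    - [0,0,0]
    - [0,0,0]
    - [0,0,0]
  grip: 33

```text
time_s: 9.2
position: [0.4718, 0.0908, 0.0198]
ee_rot: [[-0.98, 0.197, 0.0], [0.197, 0.98, -0.0], [-0.0, -0.0, -1.0]]
force: [-1.2, 0.3, -0.1]
opening: 0.0328
```

>>> move_arm:
  offset:
    - [0,0,0]
    - [0,0,0]
    - [0,0,0]
    - [0,0,0]
  angular:
    - [0,0,0]
    - [0,0,0]
    - [0,0,0]
    - [0,0,0]
  grip: 26

```text
time_s: 9.6
position: [0.4718, 0.0908, 0.0198]
ee_rot: [[-0.98, 0.197, -0.0], [0.197, 0.98, 0.0], [0.0, 0.0, -1.0]]
force: [-0.8, 0.8, 0.8]
opening: 0.0315
```

```bash
python3 chk.py 9
```

```text
t 9.6 tcp [0.4718 0.0908 0.0198] F [-0.8  0.8  0.8] open 31.5
tilt 0.0 yaw-heading -11.38
turn [ 0.   -0.    0.02]
offset [ 1.2 -1.   2.8]
scene blue tool mm [-99.5   0.3 -30.6] [-97.4   0.6] world z top 0.0544
  tips tool y 21.0 -20.0 end x -111.4
top blue tool mm [-96.   -2.2 -30.5] [-96.3  -2.2] world z top 0.0549
  tips tool y 18.4 -22.4 end x -111.6
```

View pics/top9c.png

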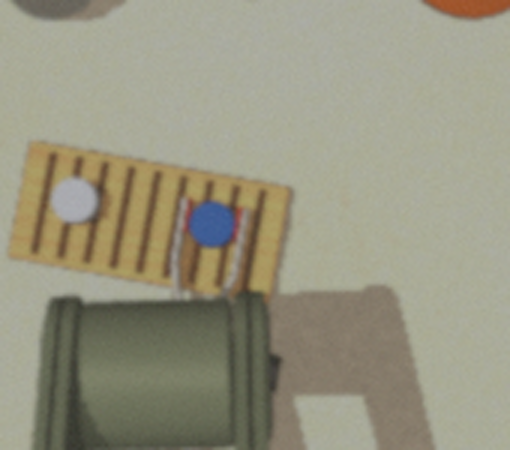

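View pics/scene9c.png

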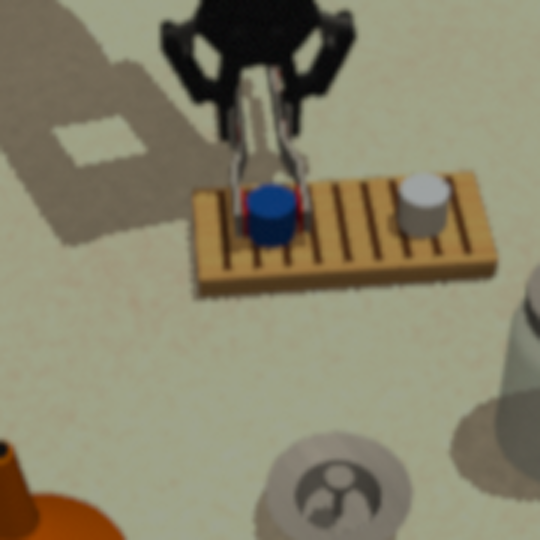

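The pads pinch the tablet centrally (top crop (212,224)), opening stopped at 31.5 mm. Lifting gently.

>>> move_arm:
  offset:
    - [0,0,-4]
    - [0,0,-8]
    - [0,0,-12]
    - [0,0,-16]
    - [0,0,-16]
  angular:
    - [0,0,0]
    - [0,0,0]
    - [0,0,0]
    - [0,0,0]
    - [0,0,0]

```text
time_s: 10.25
position: [0.472, 0.0908, 0.0772]
ee_rot: [[-0.98, 0.197, 0.001], [0.197, 0.98, 0.0], [-0.001, 0.0, -1.0]]
force: [0.4, 0.4, -0.8]
opening: 0.0316
```

>>> move_arm:
  offset:
    - [0,0,-16]
    - [0,0,-18]
    - [0,0,-18]
    - [0,0,-18]
    - [0,0,-18]
  angular:
    - [0,0,0]
    - [0,0,0]
    - [0,0,0]
    - [0,0,0]
    - [0,0,0]

```text
time_s: 10.75
position: [0.4718, 0.0908, 0.1656]
ee_rot: [[-0.98, 0.197, 0.001], [0.197, 0.98, 0.0], [-0.001, 0.0, -1.0]]
force: [-0.4, 0.4, -1.2]
opening: 0.0315
```

>>> move_arm:
  offset:
    - [0,0,-16]
    - [0,0,-10]
    - [0,0,-5]
    - [0,0,0]
    - [0,0,0]
  angular:
    - [0,0,0]
    - [0,0,0]
    - [0,0,0]
    - [0,0,0]
    - [0,0,0]

```text
time_s: 11.25
position: [0.4712, 0.0908, 0.1942]
ee_rot: [[-0.98, 0.197, -0.001], [0.197, 0.98, -0.0], [0.001, -0.0, -1.0]]
force: [-0.2, -0.2, -1.6]
opening: 0.0319
```

```bash
python3 chk.py 10; python3 -c "
from h import *
p=capture('scene');cv2.imwrite('pics/s10.png',p['image']);w=cloud(p);hsv=cv2.cvtColor(p['image'],cv2.COLOR_BGR2HSV)
b=(hsv[...,0]>100)&(hsv[...,0]<130)&(hsv[...,1]>120)&(w[...,2]>.1)&(w[...,0]>.5)&(w[...,0]<.65)&(abs(w[...,1]-.07)<.05)
print(b.sum(),w[b].min(0),w[b].max(0))"
```

```text
t 11.25 tcp [0.4712 0.0908 0.1942] F [-0.2 -0.2 -1.6] open 31.9
tilt 0.07 yaw-heading -11.38
turn [-0.02 -0.07  0.02]
offset [  0.5  -0.8 177.2]
scene blue tool mm [-100.7    0.7  -30.9] [-96.9   0.5] world z top 0.2268
  tips tool y 21.0 -20.5 end x -112.2
top blue tool mm [-96.   -2.1 -30.2] [-96.1  -1.9] world z top 0.2286
  tips tool y 18.8 -22.4 end x -112.4
361 [0.55298712 0.05678555 0.19736377] [0.58234341 0.08746771 0.22685729]
```

View pics/s10.png

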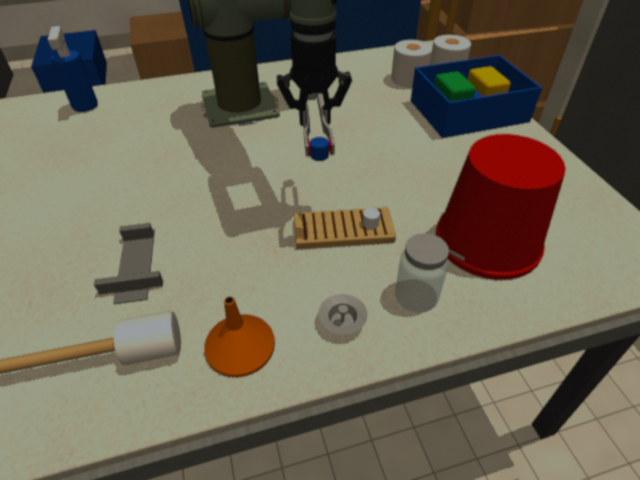

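The tablet is held at scene (320,149), bottom about 0.195 m up, and the white tablet and the rest are unmoved. Letting it settle, then one more check.

>>> move_arm:
  offset:
    - [0,0,0]
    - [0,0,0]
    - [0,0,0]
    - [0,0,0]
    - [0,0,0]
  angular:
    - [0,0,0]
    - [0,0,0]
    - [0,0,0]
    - [0,0,0]
    - [0,0,0]

```text
time_s: 11.95
position: [0.4718, 0.0908, 0.1948]
ee_rot: [[-0.98, 0.197, 0.0], [0.197, 0.98, -0.0], [-0.0, -0.0, -1.0]]
force: [-0.4, -0.7, -1.6]
opening: 0.0314
```

```bash
python3 chk.py 11; python3 -c "
from h import *
print(bot.job_done())"
```

```text
t 11.95 tcp [0.4718 0.0908 0.1948] F [-0.4 -0.7 -1.6] open 31.4
tilt 0.0 yaw-heading -11.38
turn [-0.    0.    0.02]
offset [  1.3  -1.  177.8]
scene blue tool mm [-100.5    0.7  -30.5] [-97.5   0.4] world z top 0.2272
  tips tool y 21.3 -20.3 end x -111.9
top blue tool mm [-95.8  -2.3 -29.9] [-96.1  -2. ] world z top 0.2285
  tips tool y 18.6 -22.2 end x -111.7
the job is handed in; nothing more can be done
None
```

I gripped the tongs at their grip point and lifted them off the rest. I then lowered the tips either side of the blue tablet, closed them on it and lifted it straight up. I handed the job in at about 12 s of the 38 s allowed.

- **Tablet height:** its top is about 0.227 m up and its underside about 0.195 m, well over the 12 cm asked for.
- **Hold:** over the last 0.5 s or so before hand-in, the tablet stayed within about 0.6 mm of the same place between the tips. The gripper stayed closed on the tongs at about 31.5 mm.
- **Gripper clear of the tablet:** the fingers stayed about 98 mm behind the tablet throughout.
- **Forces:** readings between moves never passed about 6 N, far under the limits.
- **Other things:** in the last full picture, taken just before hand-in, the white tablet, rest, strainer, jar, funnel, brush and bucket look unmoved.
- **Disagreement:** the two fixed cameras differed by about 2–3 mm sideways. I centred the tips by comparing tips and tablet within each picture, and the tablet was pinched centrally.

No check failed.

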